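# Brass check weight from its case to the bench scale

## Robot

A 6-joint arm with a two-finger parallel gripper is mounted at the origin on the work surface; the furniture and walls round the work are solid. World frame = base frame: x ahead of the robot, y to its left, z up, the work surface at z = 0. Lengths are in mm, angles in degrees, forces in N, time in s.
With the tool pointing down it reaches from about 375 to 900 mm from the base axis. Payload 3.1 kg.
Tool frame: the origin (TCP) lies at the very end of the fingers, on their centre line; the grasp point (between the pads) lies 19 mm behind it; z points along the fingers, y is the line along which they close (so a half turn about z gives the same grasp; the last joint's range is limited). The gripper opens to 85 mm and grips with 20 to 120 N. Pads are 22 mm wide; open, the fingers measure 114 mm over their backs; the gripper's body (76 mm by 85 mm) begins 54 mm behind the grasp point. The pads swing forward as they close: fully open they stand 13 mm farther back than shut.
Start: joints at [59.903, 30.224, 82.088, -0, 67.689, -10.227], TCP at [212.39, 587.782, 231.31] pointing down, gripper open.
Joint ranges: [-176.69, 176.69], [-43.24, 126.21], [12.49, 139.97], [-82, 262], [0, 151.66], [-163.58, 163.58]. Speed limits (degrees/s): [159.86, 159.86, 180, 180, 180, 180].

## Interface

Orientations are given as [roll, pitch, yaw] about the fixed x, y, z axes, in that order (R = Rz(yaw) Ry(pitch) Rx(roll)).
In Python, from station import ctrl, vision, ticket gives the robot as it stands. The module is installed in compiled form; this text tells all that it offers.
- The arm moves only by the tool carry_out, never from a script. Its argument "increments" is text: rows parted by semicolons, each of 6 numbers parted by spaces: the shift along the tool's x, y, z in mm, then the turn, a rotation vector about the tool's x, y, z in degrees. In form: dx dy dz wx wy wz; .... A call has 1 to 8 rows; each row shifts and turns the commanded pose from where the row before left it, along the tool's axes as they then stand; what a row does not reach is not made up. A row lasts 1/10 s, in which the tool goes at most 50 mm and 8.59 degrees, less where a joint would pass 70% of its speed; a pose out of reach is approached as far as the arm can. A call is refused whole if a number of a shift passes 50 or a number of a turn 8.59, either way. A call with a gripper value outside its range is refused whole. "fingers" is the gripper's target within -1 to 1 (shut at 1, half-way at 0, fully open at -1), set as the call begins (left out, the last holds). The fingers move at their own pace and stop on an object; "grip_force" is the grip in N (left out, the last holds). Time passes only in rows, so rows that do not move let the fingers close. It gives the time, the measured TCP pose, the force, the opening and the grip force at its end, in the units of the state.
- ctrl.state(): the state, without advancing time (a new reading comes with each control period).
- vision.grab_frame(name): name is "side" or "top" or "wrist"; returns the picture (400x640x3 uint8, red, green, blue); there is no depth.
- vision.camera_info(name): a dict with "vfov" (degrees; the focal length in pixels is half the picture's height over the tangent of half this angle, whatever the lens; pixels are square), "cx", "cy" (the principal point, pixels), "distortion" ([k1, k2, p1, p2, k3] as OpenCV has them; the pictures are not rectified), "rvec" (rotation vector, rad) and "tvec" (3), from world to camera coordinates, as OpenCV has them. Camera axes: x right, y down, z forward; pixel columns grow to the right and rows downward; lengths in mm; the calibration is good to about 2 mm. A picture is of the moment at which its call begins: read the wrist's pose just before it. camera_info takes no time and is no camera call; for the wrist camera it gives the pose at the moment of the call.
- ticket.close_job(): hands the job in; it is judged then, once.
The state is a dict: "time_s": time; "joints": joint angles; "qd": joint speeds; "joint_torque": joint torques, N m; "tool_pos": TCP position; "tool_rot": TCP orientation; "contact_force": force on the tool from outside, world axes, zero at the start; "ft_torque": the same for the moment, N m; "grip_width": finger opening in mm; "grasp_force": force on a finger pad.
Only numpy, scipy, OpenCV 4.12 (cv2) and the standard library are available. Lean on these libraries where they do the work, as an engineer would, in place of code of your own. Each camera call takes 0.05 s, during which the arm holds its last target. There are 200 camera calls.

## Task

The glue scale wants checking: lift the brass check weight straight up out of its pocket in the wooden case by its knob, and set it down upright in the middle of the scale's round pan, inside the black ring, then let go. Do not drop it, and leave the two steel weights in their pockets.

Things in the scene. Friction and masses are not known exactly. Their poses are not given: they have to be found in the camera images.
- brass_weight: Brass (yellow) knob weight, 0.16 to 0.3 kg: disc 38 mm across, 24 mm tall, with an upright knob 14 mm across, 26 mm tall on top (50 mm in all). Origin: centre of underside; z up through the knob; at the start x runs along the row of pockets, y across it. Only 2 mm of the disc stands out of the case, so the knob is all there is to grip; close the fingers along y, clear of the neighbouring knobs.
- steel_a: Steel (grey) weight, same shape, size and origin as the brass one. The three stand in any order in three equal pockets (41 mm wide, 22 mm deep, 60 mm apart in a straight row) of a fixed dark wooden case, 200 x 80 x 32 mm, row along its length, to the left of the low brown chisel box (72 mm high).
- steel_b: Second steel (grey) weight, the same as steel_a, in the remaining pocket of the case.
- pan_centre (a point): Centre of the top face of the scale's flat rigid pan: pale metal disc 90 mm across with a thin black ring 78 mm across, 32 mm above the bench; z up. The scale (white, 116 x 120 mm, display toward the robot, fixed) stands behind the chisel box. The parts chest to its right is 178 mm high, with a tin on it up to 250 mm.
Not all that is in view belongs to the job. Several things have the shape of the brass_weight; the one meant has the colours described above.

How it is judged (in metres and radians):
On the way:
1. the brass weight is lifted clear of the case (height (world z) of brass_weight above 0.05 m), for 0.1 s.
At the end, for the whole second after the job is handed in: The brass weight stands upright (within 10 degrees) and still on the pan, its centre within 22 mm of the pan's centre and its underside on the pan (within 4 mm), released; both steel weights are within 10 mm of where they stood (horizontal distance between brass_weight and pan_centre below 0.022 m and z of brass_weight in the frame of pan_centre between -0.004 and 0.004 m and angle between brass_weight's own z axis and vertical below 0.17 rad and linear speed of brass_weight below 0.02 m/s and distance of each of steel_a, steel_b from where it was at the start of the episode below 0.01 m); the robot touches nothing.
It fails at once if the brass weight is dropped (falls freely more than about 1 cm) (contact force between the fingers and brass_weight below 0.05 N and linear speed of brass_weight above 0.45 m/s).
It fails at once if a steel weight is pulled from its pocket (distance of any of steel_a, steel_b from where it was at the start of the episode above 0.012 m).
It also fails if it takes over 45 s, if anything falls off the work surface, if the arm or the gripper's body presses on something with over 40 N, if the wrist force passes 120 N, or if a joint passes its speed limit or range.

## Working session

There is one attempt and no reset: what is moved stays moved. The work goes in short steps, Python scripts to look and compute and a tool call to move; the robot and the scene stay as the last step left them, time stands still between calls to the robot, and variables do not carry over. Pictures are saved under pics/ and viewed, at most 10 in all, crops included, and the job is handed in when it is done.

Besides the shell and the picture viewer there is one more tool, called after ">>>" as name(argument=value, ...) on one line, values as JSON. carry_out: Moves the arm, as the interface text tells. Its arguments: {"type":"object","properties":{"increments":{"type":"string"},"fingers":{"type":"number"},"grip_force":{"type":"number"}},"required":["increments"]}

```bash
mkdir -p pics; cat > h.py <<'E'
import numpy as np, cv2
from station import ctrl, vision, ticket
def info(n):
    c=vision.camera_info(n); f=200/np.tan(np.radians(c["vfov"])/2)
    K=np.array([[f,0,c["cx"]],[0,f,c["cy"]],[0,0,1.]])
    R=cv2.Rodrigues(np.array(c["rvec"],float))[0]
    return K,np.array(c["distortion"],float),R,np.array(c["tvec"],float)
def ray(I,p):
    K,D,R,t=I; u=cv2.undistortPoints(np.array([[p]],float),K,D)[0,0]
    d=R.T@np.array([u[0],u[1],1]); return -R.T@t,d/np.linalg.norm(d)
def atz(I,p,z):
    o,d=ray(I,p); return o+d*(z-o[2])/d[2]
def tri(L):
    A=np.zeros((3,3));b=np.zeros(3)
    for I,p in L:
        o,d=ray(I,p);M=np.eye(3)-np.outer(d,d);A+=M;b+=M@o
    X=np.linalg.solve(A,b); return X,[np.linalg.norm((np.eye(3)-np.outer(d,d))@(X-o)) for o,d in (ray(I,p) for I,p in L)]
def save(n,f):
    im=vision.grab_frame(n); cv2.imwrite(f"pics/{f}.png",im[:,:,::-1]); return im
E
python3 - <<'E'
from h import *
s=ctrl.state();print(s["tool_pos"],s["tool_rot"],s["grip_width"],s["time_s"])
import pickle
pickle.dump({n:info(n) for n in("side","top","wrist")},open("cal0.pkl","wb"))
for n in("side","top","wrist"): save(n,n+"0"); print(n,-info(n)[2].T@info(n)[3])
E
```

```text
[212.03815141 587.19338337 230.3276031 ] [-1.79878777e+02 -2.34272154e-02  1.60130049e+02] 85.22158672124897 0.0
side [ 510.98335283 1482.28039809  713.95479262]
top [469.48017363 242.4707939  952.571968  ]
wrist [139.12521001 614.75425871 373.68902403]
```

View pics/top0.png

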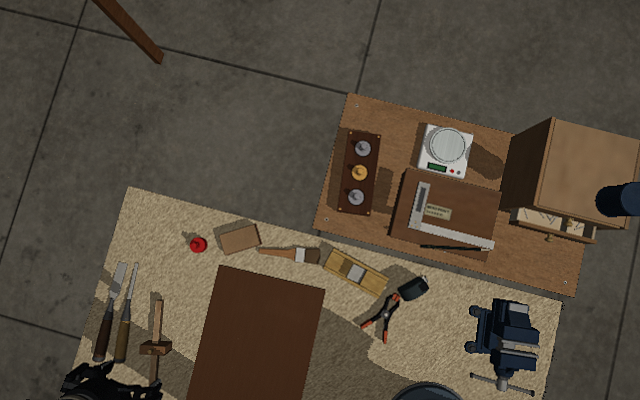

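View pics/side0.png

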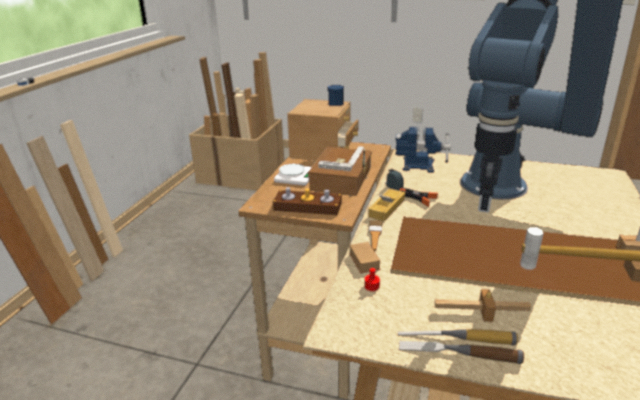

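View pics/wrist0.png

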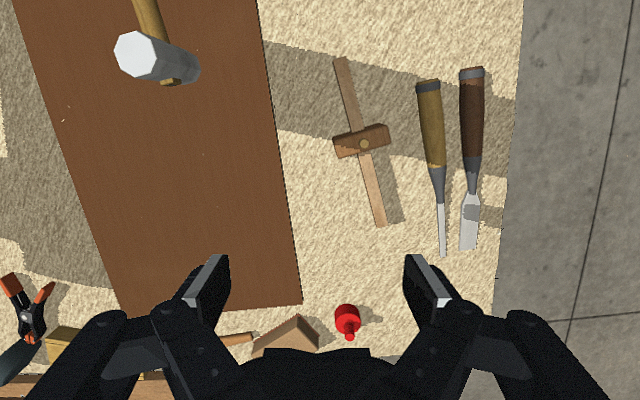

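Top view: case with brass weight at about (360,172), between steel weights at (363,148) and (355,197); pan at about (446,145). In the side view the brass knob is at about (308,197) and the pan at (293,172). The wrist view doesn't show the case: bench tools and a red weight-shaped distractor only.

```bash
python3 - <<'E'
from h import *
import pickle
c=pickle.load(open("cal0.pkl","rb"))
T,S=c["top"],c["side"]
print(-T[2].T@T[3], T[2])
for n,a,b in(("brass",(360,171.5),(308,197)),("pan",(446,145),(293,171)),("stA",(363,148),(291,196)),("stB",(356,197),(326,199))):
    print(n,tri([(T,a),(S,b)])," at z",atz(T,a,60 if n!="pan" else 32))
im=cv2.imread("pics/top0.png");cv2.imwrite("pics/c1.png",cv2.resize(im[85:275,310:550],None,fx=3.3,fy=3.15,interpolation=cv2.INTER_CUBIC)[:600,:800])
im=cv2.imread("pics/side0.png");cv2.imwrite("pics/c2.png",cv2.resize(im[140:230,240:400],None,fx=5,fy=5,interpolation=cv2.INTER_CUBIC))
E
```

```text
[469.48017363 242.4707939  952.571968  ] [[-0.00229002 -0.99983868 -0.01781511]
 [-0.99581997  0.00390678 -0.09125422]
 [ 0.0913091   0.01753167 -0.99566826]]
brass (array([610.76050824, 156.9547455 ,  31.19560391]), [np.float64(2.573340898796222), np.float64(2.5733408987961077)])  at z [608.86678847 159.57386058  60.        ]
pan (array([675.70790336, -54.70262478,  23.61413482]), [np.float64(3.3091354093735066), np.float64(3.309135409373601)])  at z [677.2079321  -52.23623563  32.        ]
stA (array([665.97350008, 149.00789635,  31.33720582]), [np.float64(4.959703727413365), np.float64(4.959703727413294)])  at z [664.77898933 151.81359989  60.        ]
stB (array([552.31640281, 167.0715487 ,  28.98183054]), [np.float64(0.6384115041286635), np.float64(0.6384115041286348)])  at z [548.9150633  169.61757053  60.        ]
```

>>> carry_out(increments="0 0 0 0 0 -5.5; 0 0 0 0 0 -5.5; -39 -26 0 0 0 0; -39 -26 0 0 0 0; -39 -26 0 0 0 0; -39 -26 0 0 0 0; -39 -26 0 0 0 0; -39 -26 0 0 0 0", fingers=-1)

```text
time_s: 0.95
tool_pos: [420.5, 396.1, 231.1]
tool_rot: [-180.0, -0.0, 171.1]
contact_force: [-0.4, 0.4, -0.2]
grip_width: 85.3
grasp_force: 0.0
```

>>> carry_out(increments="-39 -26 0 0 0 0; -39 -26 0 0 0 0; -39 -26 0 0 0 0; -39 -26 0 0 0 0; -39 -26 0 0 0 0; -39 -26 0 0 0 0; -39 -26 0 0 0 0; -39 -26 0 0 0 0")

```text
time_s: 1.75
tool_pos: [696.7, 142.4, 230.8]
tool_rot: [-180.0, -0.1, 171.1]
contact_force: [0.1, -0.2, 0.6]
grip_width: 85.9
grasp_force: 0.0
```

>>> carry_out(increments="0 0 0 0 0 0; 0 0 0 0 0 0; 0 0 0 0 0 0")

```text
time_s: 2.05
tool_pos: [694.6, 144.7, 230.7]
tool_rot: [180.0, -0.1, 171.2]
contact_force: [-0.4, 0.2, -0.1]
grip_width: 85.4
grasp_force: 0.0
```

```bash
python3 - <<'E'
from h import *
import pickle
s=ctrl.state();print(s["tool_pos"],s["tool_rot"],s["time_s"])
I=info("wrist");pickle.dump(I,open("w1.pkl","wb"));save("wrist","w1")
E
```

```text
[694.55844261 144.67745461 230.71198865] [ 1.79996195e+02 -1.21884828e-01  1.71161163e+02] 2.05
```

View pics/w1.png

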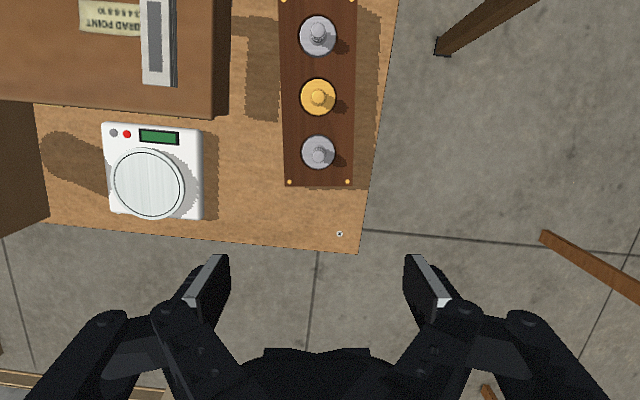

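The wrist view shows the case clearly: brass disc at about (318,97), steels at (318,36) and (318,152), pan centre at about (149,184). I'll fit these by segmentation and triangulate them with the top view.

```bash
python3 - <<'E'
from h import *
import pickle
W=pickle.load(open("w1.pkl","rb"));c=pickle.load(open("cal0.pkl","rb"));T,S=c["top"],c["side"]
def blob(f,x0,y0,x1,y1,fn):
    im=cv2.imread(f);h=cv2.cvtColor(im,cv2.COLOR_BGR2HSV)[y0:y1,x0:x1]
    m=fn(h).astype(np.uint8);n,l,st,ce=cv2.connectedComponentsWithStats(m)
    k=1+np.argmax(st[1:,4]);cn=cv2.findContours((l==k).astype(np.uint8),0,1)[0][0]
    hull=cv2.convexHull(cn);e=cv2.fitEllipse(hull)
    return np.array(e[0])+[x0,y0],e[1],st[k]
yel=lambda h:(h[...,0]>14)&(h[...,0]<32)&(h[...,1]>130)&(h[...,2]>120)
wp,a,b=blob("pics/w1.png",290,70,350,122,yel);print("w brass",wp,a,b)
tp,a,b=blob("pics/top0.png",345,160,375,183,yel);print("t brass",tp,a,b)
sp,a,b=blob("pics/side0.png",296,188,320,206,yel);print("s brass",sp,a,b)
print(tri([(W,wp),(T,tp)]),tri([(W,wp),(T,tp),(S,sp)]))
for p in((318,97),wp): print("disc z34",atz(W,p,34))
print("knob top z60",atz(W,(319,96.5),60))
for p in((318,36),(318,152)):print(atz(W,p,40))
# pan
ppw=(149,184);print("pan",tri([(W,ppw),(T,(446,145))]),atz(W,ppw,32))
im=cv2.imread("pics/w1.png");A=cv2.resize(im[55:140,275:360],None,fx=4.7,fy=4.7,interpolation=2);B=cv2.resize(im[135:235,99:199],(399,399),interpolation=2)
cv2.imwrite("pics/c3.png",np.hstack([A,B]))
print(A.shape)
E
```

```text
w brass [317.51227188  96.6169548 ] (34.4189453125, 36.26716232299805) [ 11   9  34  37 978]
t brass [359.14570045 172.20319653] (14.24996566772461, 14.954214096069336) [  7   5  15  15 145]
s brass [306.44531727 194.13392878] (14.03075122833252, 16.573040008544922) [  4   0  15  14 149]
(array([611.27222559, 159.47019135,  34.40468023]), [np.float64(0.22520972107691967), np.float64(0.22520972107705928)]) (array([611.34026743, 159.75635972,  41.81942463]), [np.float64(0.23527848192427206), np.float64(1.318187032030637), np.float64(1.1247834842667215)])
disc z34 [611.84500953 160.1280456   34.        ]
disc z34 [611.37484452 159.66935044  34.        ]
knob top z60 [611.99841805 160.96044614  60.        ]
[553.89600814 169.0416641   40.        ]
[669.62430695 151.17690135  40.        ]
pan (array([676.12225688, -50.74352479,  36.63023576]), [np.float64(0.04051226629847365), np.float64(0.04051226629806308)]) [676.87933263 -53.58401191  32.        ]Traceback (most recent call last):
  File "<stdin>", line 21, in <module>
    return _nx.concatenate(arrs, 1, dtype=dtype, casting=casting)
           ~~~~~~~~~~~~~~~^^^^^^^^^^^^^^^^^^^^^^^^^^^^^^^^^^^^^^^
ValueError: all the input array dimensions except for the concatenation axis must match exactly, but along dimension 0, the array at index 0 has size 400 and the array at index 1 has size 399
```

Heights agree with the text (disc top about 34). I'll move above the brass knob.

>>> carry_out(increments="42 1.2 0 0 0 0; 42.5 1.2 0 0 0 0; 0 0 40 0 0 0; 0 0 40 0 0 0; 0 0 40 0 0 0; 0 0 35 0 0 0; 0 0 0 0 0 0; 0 0 0 0 0 0", fingers=-0.1)

```text
time_s: 2.9
tool_pos: [612.0, 160.4, 76.7]
tool_rot: [-180.0, -0.0, 171.2]
contact_force: [0.2, 0.9, -0.0]
grip_width: 46.8
grasp_force: 0.0
```

```bash
python3 - <<'E'
from h import *
import pickle
s=ctrl.state();print(s["tool_pos"],s["tool_rot"],s["grip_width"])
I=info("wrist");pickle.dump(I,open("w2.pkl","wb"));im=save("wrist","w2")
def pr(X): return cv2.projectPoints(np.array([X],float),cv2.Rodrigues(I[2])[0],I[3],I[0],I[1])[0].ravel()
print("tcp px",pr(s["tool_pos"]),"exp knob top",pr([611.5,160,60]),"pan",pr([677,-53,32]))
E
```

```text
[612.02525991 160.4150902   76.69222331] [-1.79994879e+02 -4.16622535e-02  1.71220632e+02] 46.789813227308734
tcp px [315.16466529 255.59287101] exp knob top [314.42564396 241.09388925] pan [ 65.36597144 334.3979648 ]
```

View pics/w2.png

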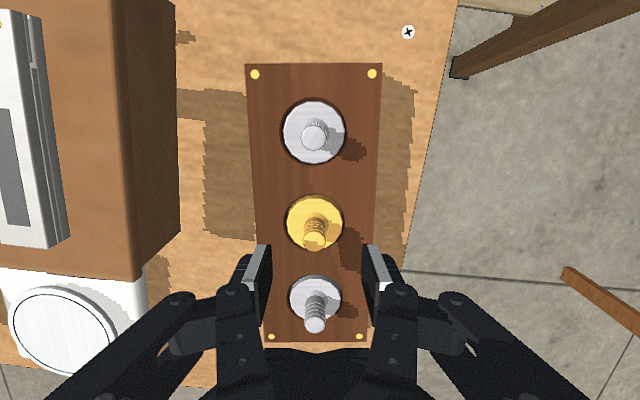

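The close view has the knob top at (314,241), where I predicted it (314,241). It is centred between the fingers, so I'll descend and grip.

>>> carry_out(increments="0 0 15 0 0 0; 0 0 15 0 0 0; 0 0 8 0 0 0; 0 0 0 0 0 0; 0 0 0 0 0 0")

```text
time_s: 3.45
tool_pos: [612.5, 159.2, 37.9]
tool_rot: [-180.0, -0.0, 171.1]
contact_force: [0.4, 0.6, 0.6]
grip_width: 46.8
grasp_force: 0.0
```

>>> carry_out(increments="0 0 0 0 0 0; 0 0 0 0 0 0; 0 0 0 0 0 0; 0 0 0 0 0 0; 0 0 0 0 0 0; 0 0 0 0 0 0; 0 0 0 0 0 0; 0 0 0 0 0 0", fingers=1, grip_force=45)

```text
time_s: 4.25
tool_pos: [613.0, 159.3, 38.8]
tool_rot: [180.0, 0.1, 171.1]
contact_force: [-0.3, -1.0, 4.8]
grip_width: 11.9
grasp_force: 44.0
```

>>> carry_out(increments="0 0 -5 0 0 0; 0 0 -10 0 0 0; 0 0 -15 0 0 0; 0 0 -15 0 0 0; 0 0 -20 0 0 0; 0 0 -20 0 0 0; 0 0 -20 0 0 0; 0 0 0 0 0 0")

```text
time_s: 5.05
tool_pos: [614.9, 159.7, 147.6]
tool_rot: [179.9, 0.4, 171.1]
contact_force: [0.7, 0.2, -2.4]
grip_width: 12.0
grasp_force: 44.0
```

```bash
python3 - <<'E'
from h import *
s=ctrl.state();print(s["tool_pos"],s["contact_force"],s["grip_width"],s["grasp_force"])
im=save("wrist","w3")
E
```

```text
[614.91861994 159.71144414 147.61068472] [ 0.67874918  0.24980729 -2.3595574 ] 11.959786296616544 44.0177983045578
```

View pics/w3.png

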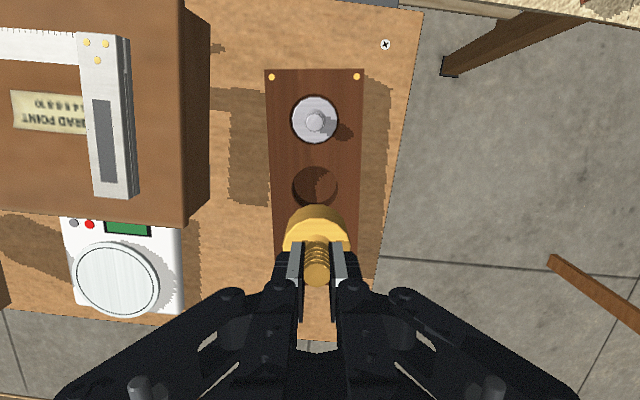

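The weight is held with its knob between the pads at (317,272), the pocket at (315,187) is empty, and the pan centre is at about (118,280). I'll check the tilt and the pan position next.

```bash
python3 - <<'E'
from h import *
I=info("wrist");s=ctrl.state();p=s["tool_pos"];print(p)
def pr(X): return cv2.projectPoints(np.array([X],float),cv2.Rodrigues(I[2])[0],I[3],I[0],I[1])[0].ravel().round(1)
u=np.array([p[0],p[1],p[2]-28])
print("knob top",pr(u+[0,0,50]),"disc top ctr",pr(u+[0,0,24]),"far disc edge top/bottom",pr(u+[-18.8,2.9,24]),pr(u+[-18.8,2.9,0]),"sides",pr(u+[2.9,18.8,24]),pr(u-[2.9,18.8,-24]))
im=cv2.imread("pics/w3.png");g=im[225:330,65:170].min(2);m=(g>150).astype(np.uint8)
print("pan",atz(I,(118,279.5),32),pr([677,-53,32]))
d=np.array([677,-53])-p[:2];y=np.radians(s["tool_rot"][2]);print("tool dx,dy",d@[np.cos(y),np.sin(y)],d@[np.sin(y),-np.cos(y)])
E
```

```text
[613.74490096 159.54778385 145.73289848]
knob top [315.  278.7] disc top ctr [315.1 252. ] far disc edge top/bottom [315.  219.7] [315.1 204.7] sides [349.9 251.9] [280.3 252. ]
pan [672.54348546 -50.86132641  32.        ] [117.6 283.5]
tool dx,dy -95.2478812019727 -200.26384871075422
```

>>> carry_out(increments="-5 -10 0 0 0 0; -9 -20 0 0 0 0; -12 -25 0 0 0 0; -12 -27 0 0 0 0; -12 -27 0 0 0 0; -12 -27 0 0 0 0; -12 -25 0 0 0 0; -9 -20 0 0 0 0")

```text
time_s: 5.9
tool_pos: [666.3, -34.8, 141.6]
tool_rot: [-180.0, -0.1, 171.1]
contact_force: [0.1, -0.2, -2.9]
grip_width: 12.1
grasp_force: 44.0
```

>>> carry_out(increments="-6 -12 0 0 0 0; -3.6 -6.7 0 0 0 0; 0 0 0 0 0 0; 0 0 20 0 0 0; 0 0 20 0 0 0; 0 0 15 0 0 0; 0 0 0 0 0 0; 0 0 0 0 0 0")

```text
time_s: 6.7
tool_pos: [673.3, -51.5, 88.2]
tool_rot: [180.0, -0.0, 171.2]
contact_force: [0.7, 0.4, -2.1]
grip_width: 12.3
grasp_force: 44.0
```

```bash
python3 - <<'E'
from h import *
I=info("wrist");s=ctrl.state();p=s["tool_pos"];print(p,s["tool_rot"],s["contact_force"],s["grip_width"])
a=save("wrist","w4");b=save("side","s4");t=save("top","t4")
def pr(I,X): return cv2.projectPoints(np.array([X],float),cv2.Rodrigues(I[2])[0],I[3],I[0],I[1])[0].ravel().round(1)
for n in("top","side"):print(n,pr(info(n),[675,-52,32]),pr(info(n),[p[0],p[1],p[2]-28]))
print(pr(I,[675,-52,32]),pr(I,p))
A=a[150:350,180:480];B=b[130:200,250:355]
cv2.imwrite("pics/c4.png",np.hstack([cv2.resize(A,(450,300),interpolation=2),cv2.resize(B,(345,300),interpolation=2)])[:,:,::-1])
E
```

```text
[673.27472415 -51.5085756   88.23267268] [ 1.79991188e+02 -2.61641527e-02  1.71181071e+02] [ 0.66086624  0.39290579 -2.11533774] 12.343131411397776
top [445.9 145.9] [449.5 144. ]
side [292.1 168.9] [292.2 161.4]
[315.  219.6] [315.1 255.6]
```

View pics/c4.png

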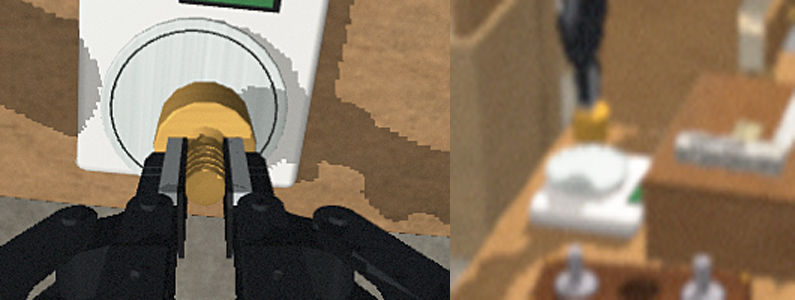

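The weight hangs upright above the pan, its bottom about 28 mm up and the ring centre about 3 mm to tool −y. I'll correct that and lower it gently.

>>> carry_out(increments="-1 -3 8 0 0 0; 0 0 8 0 0 0; 0 0 5 0 0 0; 0 0 3 0 0 0; 0 0 0 0 0 0; 0 0 0 0 0 0; 0 0 0 0 0 0")

```text
time_s: 7.55
tool_pos: [674.1, -55.4, 64.6]
tool_rot: [-180.0, 0.0, 171.1]
contact_force: [-0.4, -0.5, -2.8]
grip_width: 12.0
grasp_force: 44.0
```

>>> carry_out(increments="0 0 1 0 0 0; 0 0 1 0 0 0; 0 0 1 0 0 0; 0 0 1 0 0 0; 0 0 0 0 0 0; 0 0 0 0 0 0")

```text
time_s: 8.15
tool_pos: [673.9, -55.4, 60.8]
tool_rot: [-180.0, 0.0, 171.1]
contact_force: [-0.3, 0.7, 3.4]
grip_width: 12.6
grasp_force: 44.5
```

>>> carry_out(increments="0 0 0 0 0 0; 0 0 0 0 0 0; 0 0 0 0 0 0; 0 0 0 0 0 0; 0 0 0 0 0 0; 0 0 0 0 0 0", fingers=0)

```text
time_s: 8.75
tool_pos: [673.9, -55.4, 60.3]
tool_rot: [180.0, 0.0, 171.1]
contact_force: [0.0, -0.1, 0.2]
grip_width: 42.7
grasp_force: 0.0
```

>>> carry_out(increments="0 0 -10 0 0 0; 0 0 -20 0 0 0; 0 0 -30 0 0 0; 0 0 -40 0 0 0; 0 0 -40 0 0 0; -25 0 0 0 0 0; 0 0 0 0 0 0; 0 0 0 0 0 0")

```text
time_s: 9.55
tool_pos: [698.2, -59.1, 200.6]
tool_rot: [180.0, -0.0, 171.1]
contact_force: [-0.2, 0.9, -0.8]
grip_width: 42.7
grasp_force: 0.0
```

```bash
python3 - <<'E'
from h import *
s=ctrl.state();print(s["tool_pos"],s["contact_force"],s["grip_width"])
save("wrist","w5")
E
```

```text
[698.23801124 -59.13128336 200.62505941] [-0.23671095  0.91431832 -0.84240016] 42.70328547674144
```

View pics/w5.png

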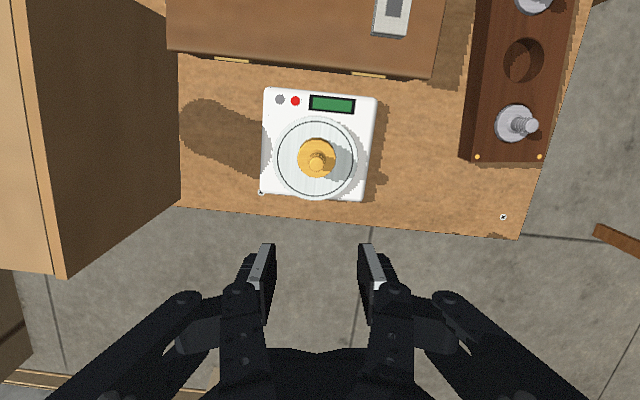

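The weight stands upright at (316,158), centred in the ring at (316,158). The steel weights are still in their pockets and the gripper is clear.

```bash
python3 -c "
from h import *
print(ticket.close_job())"
```

```text
the job is handed in; nothing more can be done
None
```

The brass weight is standing upright and released in the middle of the scale pan, inside the ring, both steel weights are still in their pockets, and the job is handed in; no verdict came back.

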